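# Snap home the rocking enamel-pot lid

### The job

One of the five white-lidded enamel pots in the wooden tray was never snapped shut: its lid only perches on the rim and rocks. Press lightly with the fingertips near the edge of one lid after another until you feel one tip, then press that lid down by its middle, firmly but without brute force, until it is fully home and level. Do not lift or shift the pots or anything else on the bench, and finish with the arm clear.

Things in the scene. Friction and masses are not known exactly. Their poses are not given: they have to be found in the camera images.
- tray: light wooden tray, 180 (own x) x 268 (own y) x 26 mm, fixed to the bench, with six round wells 60 mm wide, 18 mm deep, in two rows of three, 84 mm apart; origin at the centre of its underside. Five wells hold enamel pots, one holds the gum jar
- lid_a_top (a point): centre of the flat top of the lid of pot a, z along the lid's own axis (upward). The lid is a round white press-on lid with a blue dot in the middle, 66 mm wide, 14 mm deep over the pot's neck; the top is 62 to 65 mm above the bench. The pots are not all of one height, so a lid's height or look does not tell whether it is seated
- lid_b_top (a point): centre of the flat top of the lid of pot b, z along the lid's own axis (upward). The lid is a round white press-on lid with a blue dot in the middle, 66 mm wide, 14 mm deep over the pot's neck; the top is 62 to 65 mm above the bench. The pots are not all of one height, so a lid's height or look does not tell whether it is seated
- lid_c_top (a point): centre of the flat top of the lid of pot c, z along the lid's own axis (upward). The lid is a round white press-on lid with a blue dot in the middle, 66 mm wide, 14 mm deep over the pot's neck; the top is 62 to 65 mm above the bench. The pots are not all of one height, so a lid's height or look does not tell whether it is seated
- lid_d_top (a point): centre of the flat top of the lid of pot d, z along the lid's own axis (upward). The lid is a round white press-on lid with a blue dot in the middle, 66 mm wide, 14 mm deep over the pot's neck; the top is 62 to 65 mm above the bench. The pots are not all of one height, so a lid's height or look does not tell whether it is seated
- lid_e_top (a point): centre of the flat top of the lid of pot e, z along the lid's own axis (upward). The lid is a round white press-on lid with a blue dot in the middle, 66 mm wide, 14 mm deep over the pot's neck; the top is 62 to 65 mm above the bench. The pots are not all of one height, so a lid's height or look does not tell whether it is seated
- lid_a_down (a joint): how far the lid of pot a has gone down on its pot since the start, m. All five read 0 at the start. A seated lid does not move or tip. The one unseated lid stands 4 mm above home: 1.5 to 3 N near its edge (20 mm or more from the centre) tips it by up to about 8 degrees and it springs level again when let go; about 8 to 15 N at or near its middle pushes it down, and it stays: 0.004 is fully home, where it no longer rocks.
- lid_b_down (a joint): how far the lid of pot b has gone down on its pot since the start, m. All five read 0 at the start. A seated lid does not move or tip. The one unseated lid stands 4 mm above home: 1.5 to 3 N near its edge (20 mm or more from the centre) tips it by up to about 8 degrees and it springs level again when let go; about 8 to 15 N at or near its middle pushes it down, and it stays: 0.004 is fully home, where it no longer rocks.
- lid_c_down (a joint): how far the lid of pot c has gone down on its pot since the start, m. All five read 0 at the start. A seated lid does not move or tip. The one unseated lid stands 4 mm above home: 1.5 to 3 N near its edge (20 mm or more from the centre) tips it by up to about 8 degrees and it springs level again when let go; about 8 to 15 N at or near its middle pushes it down, and it stays: 0.004 is fully home, where it no longer rocks.
- lid_d_down (a joint): how far the lid of pot d has gone down on its pot since the start, m. All five read 0 at the start. A seated lid does not move or tip. The one unseated lid stands 4 mm above home: 1.5 to 3 N near its edge (20 mm or more from the centre) tips it by up to about 8 degrees and it springs level again when let go; about 8 to 15 N at or near its middle pushes it down, and it stays: 0.004 is fully home, where it no longer rocks.
- lid_e_down (a joint): how far the lid of pot e has gone down on its pot since the start, m. All five read 0 at the start. A seated lid does not move or tip. The one unseated lid stands 4 mm above home: 1.5 to 3 N near its edge (20 mm or more from the centre) tips it by up to about 8 degrees and it springs level again when let go; about 8 to 15 N at or near its middle pushes it down, and it stays: 0.004 is fully home, where it no longer rocks.
- pot_a: pot a: pale plastic pot with a blue band, 58 mm wide, 47 to 53 mm high without its lid, standing loose in a well with about 1 mm of play; origin at the centre of its underside, z up
- pot_b: pot b: pale plastic pot with a blue band, 58 mm wide, 47 to 53 mm high without its lid, standing loose in a well with about 1 mm of play; origin at the centre of its underside, z up
- pot_c: pot c: pale plastic pot with a blue band, 58 mm wide, 47 to 53 mm high without its lid, standing loose in a well with about 1 mm of play; origin at the centre of its underside, z up
- pot_d: pot d: pale plastic pot with a blue band, 58 mm wide, 47 to 53 mm high without its lid, standing loose in a well with about 1 mm of play; origin at the centre of its underside, z up
- pot_e: pot e: pale plastic pot with a blue band, 58 mm wide, 47 to 53 mm high without its lid, standing loose in a well with about 1 mm of play; origin at the centre of its underside, z up
- gum_mid (a point): amber glass jar of gum with a black cap, 54 mm wide and 72 mm high, loose in the sixth well of the tray; leave it alone. The point lies on its axis, half-way up
- dish: white ceramic bowl, 90 mm wide and 35 mm high, a bystander; origin at the centre of its underside
- sifter: brass sifting cup, 38 mm wide, 26 mm high, with a wire handle out to 87 mm along its own -x; a bystander; origin under the cup
- trivet: three-armed dark steel kiln trivet, about 88 mm across, 22 mm high, a bystander; origin under its centre
- block: steel bench block, 62 x 62 x 20 mm, a bystander; origin under its centre
- blanks: stack of copper discs, 40 mm wide, 12 mm high, a bystander; origin under its centre
- spatula: small spatula with a wooden handle, 170 mm long, lying along its own x, a bystander
- brush: red-handled brush, 160 mm long, lying along its own x, a bystander
Not all that is in view belongs to the job. Leave any green look-alike of the pot_c alone. What is shaped like the pot_d but purple is not meant.

How it is judged:
By the outcome, as a careful person would: the job done as asked, in the order asked, and still so for the second after the job is handed in, with the robot touching nothing.
It also fails if it takes over 54 s, if anything falls off the work surface, if the arm or the gripper's body presses on something with over 40 N, if the wrist force passes 120 N, or if a joint passes its speed limit or range.

### The arm

A 7-joint arm with a two-finger parallel gripper is mounted at the origin on the work surface. World frame = base frame: x ahead of the robot, y to its left, z up, the work surface at z = 0. Lengths are in mm, angles in rad, forces in N, time in s.
With the tool pointing down it reaches from about 400 to 925 mm from the base axis. Payload 4.1 kg.
Tool frame: the origin (TCP) lies at the centre of the arm's flange, where the gripper is bolted on; the fingertips stand 173 mm ahead of it and the grasp point (between the pads) lies robot.grip_depth ahead of it (robot.grip_depth is the distance from the TCP to the grasp point, in mm); z points along the fingers, y is the direction in which the jaws open and shut (so a half turn about z gives the same grasp; the last joint's range is limited). The gripper opens to 85 mm and grips with 20 to 120 N. Pads are 22 mm wide; open, the fingers measure 114 mm over their backs; the gripper's body (76 mm by 85 mm) begins 54 mm behind the grasp point. The pads swing forward as they close: fully open they stand 13 mm farther back than shut.
Start: joints at [-1.25, 0.398, 0.045, 1.537, -0.019, 1.207, -0.051], TCP at [264.9, 593.587, 404.747] pointing down, gripper open.
Joint ranges: [-2.82, 2.82], [-0.49, 2.23], [-1.37, 1.46], [0, 2.46], [-1.36, 4.5], [0.23, 2], [-2.94, 2.94]. Speed limits (rad/s): [2.57, 2.57, 3.14, 3.14, 3.14, 3.14, 3.14].

### API

Orientations are given as a unit quaternion [w, x, y, z].
In Python, from workcell import monitor, eyes, job, robot gives the robot as it stands. The module is installed in compiled form; this text tells all that it offers.
- The arm moves only by the shell command python3 -m jog 'ROWS' [FORCE]. ROWS is JSON, a list that holds one entry, the list of rows, each a list of 5 numbers: the shift along the tool's x, y, z in m, then the turn about the tool's z in rad, then the finger opening in m, from 0 to 0.0854. In form: [[[x, y, z, roll, jaw], ...]]. A call has 1 to 20 rows; each row is the pose to reach, as a shift and turn from the pose commanded when the call began, along the tool's axes at that moment; what a row does not reach only later rows make up. A row lasts 1/8 s, in which the tool goes at most 62.5 mm and 10.7 degrees, less where a joint would pass 70% of its speed; a pose out of reach is approached as far as the arm can. A call with a gripper value outside its range is refused whole. The fingers move at their own pace and stop on an object; FORCE is the grip in N (left out, the last holds). Time passes only in rows, so rows that repeat a pose let the fingers close. It gives the time, the measured TCP pose, the force and the opening at its end, in the units of the state.
- monitor.sense(): the state, without advancing time (a new reading comes with each control period).
- eyes.read_camera(name): name is "scene" or "top" or "wrist"; returns a dict with "frame" (400x640x3 uint8, red, green, blue), "z_map" (400x640 float32, mm along the optical axis (not along the pixel's ray), 0 where there is no reading), "K" (3x3 intrinsics, pixels), "T" (4x4, takes a point from camera to world coordinates). Camera axes: x right, y up, looking along -z (the intrinsics and any distortion apply to the point x, -y, -z); pixel columns grow to the right and rows downward; lengths in mm; the calibration is good to about 2 mm. The wrist camera is an equidistant fisheye: a pixel r from the principal point sees the ray r / f radians off the axis. A picture is of the moment at which its call begins.
- job.job_done(): hands the job in, once; it reports no verdict.
The state is a dict: "time_s": time; "q": joint angles; "joint_velocities": joint speeds; "joint_torque": joint torques, N m; "tool_pos": TCP position; "tcp_rot": TCP orientation; "wrist_force": force on the tool from outside, world axes, zero at the start; "torque": the same for the moment, N m; "grip_width": finger opening in mm.
Only numpy, scipy, OpenCV 4.12 (cv2) and the standard library are available. Lean on these libraries where they do the work, as an engineer would, in place of code of your own. Each camera call takes 0.05 s, during which the arm holds its last target. There are 200 camera calls.

## Working session

There is one attempt and no reset: what is moved stays moved. The work goes in short steps, Python scripts to look and compute and a shell command to move; the robot and the scene stay as the last step left them, time stands still between calls to the robot, and variables do not carry over. Pictures are saved under pics/ and viewed, about 8 in all and at most 12, crops included, and the job is handed in when it is done.

```bash
mkdir -p pics
python3 - <<'E'
from workcell import monitor, eyes, robot
import cv2,numpy as np
s=monitor.sense()
print({k:np.round(v,3).tolist() for k,v in s.items()}, robot.grip_depth)
c=eyes.read_camera("top"); np.savez('top.npz',**c)
cv2.imwrite('pics/top.png',c['frame'][...,::-1]); print(c['K'],c['T'])
c=eyes.read_camera("scene"); np.savez('scene.npz',**c)
cv2.imwrite('pics/scene.png',c['frame'][...,::-1])
E
```

```text
{'time_s': 0.0, 'q': [-1.25, 0.399, 0.045, 1.538, -0.019, 1.207, -0.051], 'joint_velocities': [-0.0, -0.002, 0.002, -0.001, 0.001, 0.001, -0.002], 'joint_torque': [0.001, -47.513, 1.365, -25.422, 0.012, 0.01, 0.0], 'tool_pos': [264.751, 593.301, 403.667], 'tcp_rot': [-0.0, 0.208, 0.978, -0.001], 'wrist_force': [0.306, -0.096, -0.479], 'torque': [-0.017, 0.005, 0.033], 'grip_width': 85.073} 154.70000000000002
[[478.98830714   0.         320.99926263]
 [  0.         478.98830714 195.76345366]
 [  0.           0.           1.        ]] [[-8.74745309e-03  9.96819642e-01 -7.92091097e-02  4.69385134e+02]
 [-9.99943960e-01 -9.19218121e-03 -5.25171794e-03  9.14231587e+00]
 [-5.96312009e-03  7.91587316e-02  9.96844189e-01  1.33644444e+03]
 [ 0.00000000e+00  0.00000000e+00  0.00000000e+00  1.00000000e+00]]
```

View pics/top.png

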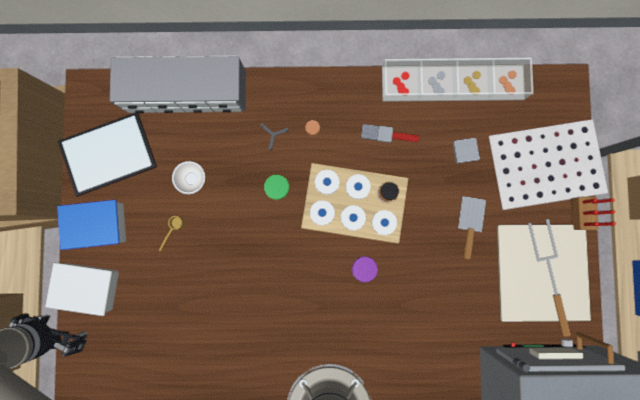

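View pics/scene.png

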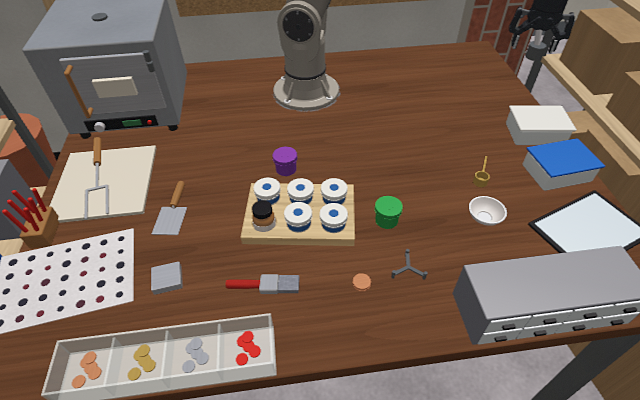

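```bash
cat > h.py <<'E'
import numpy as np,cv2
from scipy.spatial.transform import Rotation as R
def world(c,u,v,z):
    K=c['K'];p=np.array([(u-K[0,2])/K[0,0]*z,-(v-K[1,2])/K[1,1]*z,-z,1]);return (c['T']@p)[:3]
E
python3 - <<'E'
from h import *
from workcell import monitor
for n,box in(('top',(300,420,160,245)),('scene',(240,360,170,245))):
    c=np.load(n+'.npz');f=c['frame'].astype(int);Z=c['z_map']
    m=((f[...,2]-f[...,0]>60)).astype(np.uint8);k=np.zeros_like(m);k[box[2]:box[3],box[0]:box[1]]=1
    nn,l,st,ce=cv2.connectedComponentsWithStats(m*k)
    for i in range(1,nn):
        if st[i,4]<4: continue
        u,v=ce[i];z=np.median(Z[l==i]);print(n,ce[i].round(1),st[i,4],world(c,u,v,z).round(1))
c=np.load('top.npz')
for u,v in((389,191),(365,269),(277,187)): print('other',world(c,u,v,c['z_map'][v,u]).round(0))
s=monitor.sense();q=np.array(s['tcp_rot']);print(R.from_quat(q,scalar_first=True).as_matrix().round(3))
im=cv2.resize(c['frame'][150:255,290:420,::-1],None,fx=6,fy=6*1.0-0.4,interpolation=cv2.INTER_CUBIC);cv2.imwrite('pics/crop.png',im)
E
```

```text
top [326.8 181.3] 46 [6.093e+02 1.000e-01 6.290e+01]
top [357.9 186.1] 45 [595.5 -82.7  64.7]
top [321.8 212.3] 46 [526.5  14.2  63.5]
top [352.9 217.2] 46 [512.6 -68.5  62. ]
top [384.4 222.1] 45 [ 499.  -152.    62.4]
scene [266.3 186.3] 41 [ 499.7 -150.4   64.4]
scene [299.7 187. ] 42 [512.6 -68.   63. ]
scene [333.6 186.9] 42 [527.2  15.2  65.9]
scene [277.  198.2] 8 [ 515.3 -127.4   33.7]
scene [310.2 198.5] 4 [528.3 -44.3  33.8]
scene [297.4 211.8] 50 [596.4 -81.7  66.4]
scene [333.1 212.8] 50 [610.3   1.1  64.9]
scene [308.8 224.2] 4 [611.7 -57.6  34.5]
scene [343.  226.2] 4 [627.7  22.7  32.3]
scene [324.5 227.5] 4 [627.8 -21.8  35.5]
scene [333. 231.] 5 [639.2  -3.2  33.1]
other [ 580. -163.   83.]
other [375. -99.  51.]
other [596. 134.  50.]
[[-0.913  0.407 -0.001]
 [ 0.407  0.913 -0.002]
 [-0.    -0.002 -1.   ]]
```

View pics/crop.png

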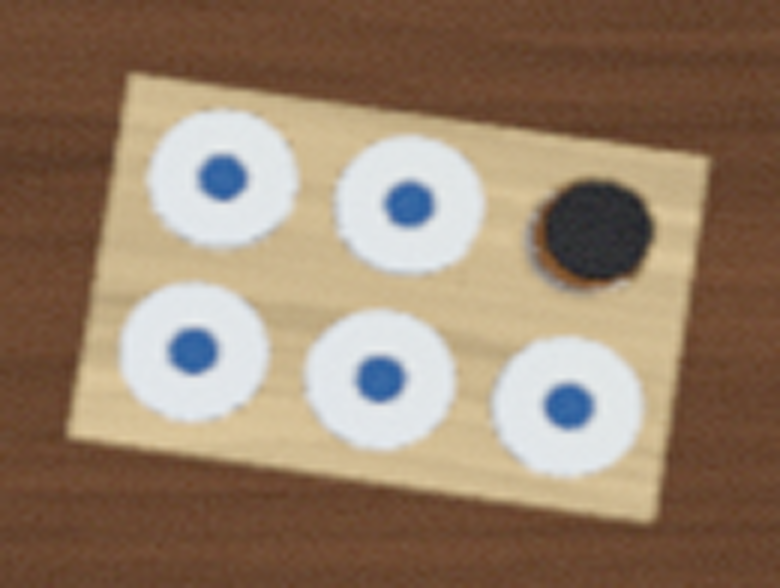

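Candidates: the five white blue-dotted lids at (327,181), (358,186), (322,212), (353,217) and (384,222). Not meant: the black gum cap (389,191), purple pot (365,269) and green pot (277,187). The crop shows exactly the five lids in the tray. I'm going to the front edge of the lid at (527,15) first.

```bash
python3 -m jog '[[[-0.03,-0.029,0,-0.04,0],[-0.07,-0.068,0,-0.08,0],[-0.11,-0.106,0,-0.12,0],[-0.15,-0.145,0,-0.16,0],[-0.19,-0.183,0,-0.2,0],[-0.23,-0.222,0,-0.24,0],[-0.27,-0.26,0,-0.28,0],[-0.31,-0.299,0,-0.32,0],[-0.35,-0.338,0,-0.36,0],[-0.39,-0.376,0,-0.4,0],[-0.42,-0.405,0,-0.421,0],[-0.44,-0.424,0,-0.421,0],[-0.449,-0.433,0.03,-0.421,0],[-0.449,-0.433,0.07,-0.421,0],[-0.449,-0.433,0.11,-0.421,0],[-0.449,-0.433,0.14,-0.421,0],[-0.449,-0.433,0.14,-0.421,0],[-0.449,-0.433,0.14,-0.421,0],[-0.449,-0.433,0.14,-0.421,0]]]' 20
cat > st.py <<'E'
from workcell import monitor
from h import *
s=monitor.sense();m=R.from_quat(s['tcp_rot'],scalar_first=True).as_matrix()
print(round(s['time_s'],2),np.round(s['tool_pos'],2),'F',np.round(s['wrist_force'],2),'tau',np.round(s['torque'],2),'jaw',round(s['grip_width'],1),'tip',np.round(np.array(s['tool_pos'])+173*m[:,2],1),'xax',m[:,0].round(3))
E
python3 st.py
```

```text
time_s: 2.48
tool_pos: [499.2, 15.2, 266.2]
tcp_rot: [0.001, -0.001, 1.0, 0.0]
wrist_force: [0.1, -0.8, -0.2]
grip_width: 0.0
2.48 [499.21  15.23 266.16] F [ 0.14 -0.79 -0.19] tau [-0.03  0.02 -0.  ] jaw 0.0 tip [499.7  15.4  93.2] xax [-1.    -0.001 -0.003]
```

```bash
python3 -m jog '[[[0,0,0.01,0,0],[0,0,0.02,0,0],[0,0,0.024,0,0],[0,0,0.024,0,0]]]'|grep -E 'pos|force'; for i in 1 2 3 4 5; do python3 -m jog '[[[0,0,0.0005,0,0],[0,0,0.001,0,0]]]'|grep -E 'pos|force'; done
```

```text
tool_pos: [498.3, 15.2, 240.1]
wrist_force: [-0.0, 0.4, -0.0]
tool_pos: [498.6, 15.2, 239.9]
wrist_force: [0.3, -0.4, 0.4]
tool_pos: [498.5, 15.2, 238.8]
wrist_force: [0.6, 0.1, 1.4]
tool_pos: [498.5, 15.2, 237.7]
wrist_force: [-0.2, -0.0, -0.4]
tool_pos: [498.6, 15.2, 237.1]
wrist_force: [-2.0, -0.5, 7.2]
tool_pos: [498.6, 15.1, 236.6]
wrist_force: [-2.9, -0.1, 12.4]
```

That lid (527,15) held 12 N without giving, so it is seated. I'm lifting and going to the next lid (513,-68), with smaller steps and a force guard.

```bash
cat > ok.py <<'E'
from workcell import monitor
import sys
s=monitor.sense();print(round(s['time_s'],2),'z %.2f Fz %.2f'%(s['tool_pos'][2],s['wrist_force'][2]),'tau',[round(x,2) for x in s['torque']])
sys.exit(s['wrist_force'][2]>float(sys.argv[1]))
E
python3 -m jog '[[[0,0,-0.01,0,0],[0,0,-0.02,0,0],[0.005,-0.03,-0.02,0,0],[0.01,-0.06,-0.02,0,0],[0.014,-0.083,-0.02,0,0],[0.014,-0.083,-0.01,0,0],[0.014,-0.083,-0.0015,0,0],[0.014,-0.083,-0.0015,0,0],[0.014,-0.083,-0.0015,0,0]]]' >/dev/null
python3 st.py
python3 ok.py 3 && python3 -m jog '[[[0,0,0.0003,0,0],[0,0,0.0003,0,0]]]' >/dev/null
python3 ok.py 3 && python3 -m jog '[[[0,0,0.0003,0,0],[0,0,0.0003,0,0]]]' >/dev/null
python3 ok.py 3 && python3 -m jog '[[[0,0,0.0003,0,0],[0,0,0.0003,0,0]]]' >/dev/null
python3 ok.py 3 && python3 -m jog '[[[0,0,0.0003,0,0],[0,0,0.0003,0,0]]]' >/dev/null
python3 ok.py 3 && python3 -m jog '[[[0,0,0.0003,0,0],[0,0,0.0003,0,0]]]' >/dev/null
python3 ok.py 3 && python3 -m jog '[[[0,0,0.0003,0,0],[0,0,0.0003,0,0]]]' >/dev/null
python3 ok.py 3 && python3 -m jog '[[[0,0,0.0003,0,0],[0,0,0.0003,0,0]]]' >/dev/null
python3 ok.py 3
```

```text
5.35 [484.8  -66.96 237.03] F [ 0.01 -0.49 -0.03] tau [ 0.01  0.   -0.  ] jaw 0.3 tip [484.8 -66.9  64. ] xax [-1.    -0.003  0.   ]
5.35 z 237.03 Fz -0.03 tau [np.float64(0.01), np.float64(0.0), np.float64(-0.0)]
5.35 z 237.03 Fz -0.03 tau [np.float64(0.01), np.float64(0.0), np.float64(-0.0)]
5.35 z 237.03 Fz -0.03 tau [np.float64(0.01), np.float64(0.0), np.float64(-0.0)]
5.35 z 237.03 Fz -0.03 tau [np.float64(0.01), np.float64(0.0), np.float64(-0.0)]
5.35 z 237.03 Fz -0.03 tau [np.float64(0.01), np.float64(0.0), np.float64(-0.0)]
5.35 z 237.03 Fz -0.03 tau [np.float64(0.01), np.float64(0.0), np.float64(-0.0)]
5.35 z 237.03 Fz -0.03 tau [np.float64(0.01), np.float64(0.0), np.float64(-0.0)]
5.35 z 237.03 Fz -0.03 tau [np.float64(0.01), np.float64(0.0), np.float64(-0.0)]False
False
False
False
False
False
False
False
```

```bash
sed -i 's/sys.exit(\(.*\))$/sys.exit(int(\1))/; s/round(x,2) for/round(float(x),2) for/' ok.py
python3 -m jog '[[[0,0,0.0003,0,0],[0,0,0.0003,0,0]]]' >/dev/null
python3 ok.py 3 && python3 -m jog '[[[0,0,0.0003,0,0],[0,0,0.0003,0,0]]]' >/dev/null
python3 ok.py 3 && python3 -m jog '[[[0,0,0.0003,0,0],[0,0,0.0003,0,0]]]' >/dev/null
python3 ok.py 3 && python3 -m jog '[[[0,0,0.0003,0,0],[0,0,0.0003,0,0]]]' >/dev/null
python3 ok.py 3 && python3 -m jog '[[[0,0,0.0003,0,0],[0,0,0.0003,0,0]]]' >/dev/null
python3 ok.py 3 && python3 -m jog '[[[0,0,0.0003,0,0],[0,0,0.0003,0,0]]]' >/dev/null
python3 ok.py 3 && python3 -m jog '[[[0,0,0.0003,0,0],[0,0,0.0003,0,0]]]' >/dev/null
python3 ok.py 3 && python3 -m jog '[[[0,0,0.0003,0,0],[0,0,0.0003,0,0]]]' >/dev/null
python3 ok.py 3; cat ok.py|tail -1
```

```text
5.6 z 237.06 Fz -0.03 tau [0.0, 0.04, -0.03]
5.85 z 236.64 Fz 0.34 tau [0.01, 0.05, 0.02]
6.1 z 236.29 Fz -0.14 tau [0.03, -0.01, -0.03]
6.35 z 235.98 Fz -0.19 tau [0.0, -0.07, 0.02]
6.6 z 235.67 Fz -0.49 tau [-0.01, -0.02, 0.02]
6.85 z 235.43 Fz 0.68 tau [-0.02, 0.0, 0.01]
7.1 z 235.27 Fz 2.95 tau [0.05, 0.22, 0.01]
7.35 z 235.15 Fz 5.80 tau [0.03, 0.35, 0.07]
sys.exit(int(s['wrist_force'][2]>float(sys.argv[1])))
```

```bash
python3 -m jog '[[[0,0,-0.01,0,0],[0,0,-0.02,0,0],[0.005,-0.03,-0.02,0,0],[0.01,-0.06,-0.02,0,0],[0.014,-0.083,-0.02,0,0],[0.014,-0.083,-0.01,0,0],[0.014,-0.083,-0.003,0,0],[0.014,-0.083,-0.0025,0,0],[0.014,-0.083,-0.0025,0,0]]]' >/dev/null
python3 ok.py 2.5 && python3 -m jog '[[[0,0,0.0003,0,0],[0,0,0.0003,0,0]]]' >/dev/null
python3 ok.py 2.5 && python3 -m jog '[[[0,0,0.0003,0,0],[0,0,0.0003,0,0]]]' >/dev/null
python3 ok.py 2.5 && python3 -m jog '[[[0,0,0.0003,0,0],[0,0,0.0003,0,0]]]' >/dev/null
python3 ok.py 2.5 && python3 -m jog '[[[0,0,0.0003,0,0],[0,0,0.0003,0,0]]]' >/dev/null
python3 ok.py 2.5 && python3 -m jog '[[[0,0,0.0003,0,0],[0,0,0.0003,0,0]]]' >/dev/null
python3 ok.py 2.5 && python3 -m jog '[[[0,0,0.0003,0,0],[0,0,0.0003,0,0]]]' >/dev/null
python3 ok.py 2.5 && python3 -m jog '[[[0,0,0.0003,0,0],[0,0,0.0003,0,0]]]' >/dev/null
python3 ok.py 2.5; python3 st.py
```

```text
8.47 z 237.10 Fz -0.44 tau [-0.01, 0.05, -0.02]
8.72 z 237.08 Fz -0.10 tau [-0.02, -0.02, 0.01]
8.97 z 236.69 Fz 0.45 tau [-0.04, 0.02, -0.01]
9.22 z 236.45 Fz 0.75 tau [0.01, 0.05, 0.0]
9.47 z 236.30 Fz 2.89 tau [0.04, 0.18, 0.04]
9.47 z 236.30 Fz 2.89 tau [0.04, 0.18, 0.04]
9.47 z 236.30 Fz 2.89 tau [0.04, 0.18, 0.04]
9.47 z 236.30 Fz 2.89 tau [0.04, 0.18, 0.04]
9.47 [ 470.74 -150.87  236.3 ] F [-0.45  0.54  2.89] tau [0.04 0.18 0.04] jaw -0.1 tip [ 470.8 -150.8   63.3] xax [-1.    -0.001 -0.   ]
```

```bash
python3 -m jog '[[[0,0,0.0003,0,0],[0,0,0.0003,0,0]]]' >/dev/null
python3 ok.py 4.5 && python3 -m jog '[[[0,0,0.0003,0,0],[0,0,0.0003,0,0]]]' >/dev/null
python3 ok.py 4.5
```

```text
9.72 z 236.14 Fz 5.73 tau [0.05, 0.41, 0.01]
9.72 z 236.14 Fz 5.73 tau [0.05, 0.41, 0.01]
```

Lid (499,-151) is also seated: 5.7 N with only 0.3 mm of give. The back-row lid (596,-82) is next, on its near edge.

```bash
python3 -m jog '[[[0,0,-0.015,0,0],[0,0,-0.03,0,0],[-0.03,0.02,-0.03,0,0],[-0.06,0.042,-0.03,0,0],[-0.09,0.064,-0.03,0,0],[-0.097,0.069,-0.02,0,0],[-0.097,0.069,-0.01,0,0],[-0.097,0.069,-0.004,0,0],[-0.097,0.069,-0.0037,0,0],[-0.097,0.069,-0.0037,0,0]]]' >/dev/null
python3 ok.py 2.5 && python3 -m jog '[[[0,0,0.0003,0,0],[0,0,0.0003,0,0]]]' >/dev/null
python3 ok.py 2.5 && python3 -m jog '[[[0,0,0.0003,0,0],[0,0,0.0003,0,0]]]' >/dev/null
python3 ok.py 2.5 && python3 -m jog '[[[0,0,0.0003,0,0],[0,0,0.0003,0,0]]]' >/dev/null
python3 ok.py 2.5 && python3 -m jog '[[[0,0,0.0003,0,0],[0,0,0.0003,0,0]]]' >/dev/null
python3 ok.py 2.5 && python3 -m jog '[[[0,0,0.0003,0,0],[0,0,0.0003,0,0]]]' >/dev/null
python3 ok.py 2.5 && python3 -m jog '[[[0,0,0.0003,0,0],[0,0,0.0003,0,0]]]' >/dev/null
python3 ok.py 2.5 && python3 -m jog '[[[0,0,0.0003,0,0],[0,0,0.0003,0,0]]]' >/dev/null
python3 ok.py 2.5; python3 st.py
```

```text
10.97 z 239.63 Fz -0.40 tau [-0.03, -0.02, -0.02]
11.22 z 239.40 Fz -1.10 tau [0.02, 0.04, 0.0]
11.47 z 238.90 Fz 0.12 tau [-0.03, 0.01, 0.02]
11.72 z 238.54 Fz -0.41 tau [0.01, 0.01, -0.03]
11.97 z 238.41 Fz 1.66 tau [0.01, 0.13, -0.04]
12.22 z 238.25 Fz 4.72 tau [0.09, 0.31, -0.01]
12.22 z 238.25 Fz 4.72 tau [0.09, 0.31, -0.01]
12.22 z 238.25 Fz 4.72 tau [0.09, 0.31, -0.01]
12.22 [567.59 -81.74 238.25] F [-1.09  0.26  4.72] tau [ 0.09  0.31 -0.01] jaw -0.1 tip [567.6 -81.7  65.3] xax [-1.    -0.001  0.   ]
```

```bash
python3 -m jog '[[[0,0,-0.01,0,0],[0,0,-0.02,0,0],[-0.005,0.03,-0.02,0,0],[-0.01,0.06,-0.02,0,0],[-0.014,0.083,-0.02,0,0],[-0.014,0.083,-0.01,0,0],[-0.014,0.083,-0.001,0,0],[-0.014,0.083,0,0,0],[-0.014,0.083,0,0,0]]]' >/dev/null
python3 ok.py 2.5 && python3 -m jog '[[[0,0,0.0003,0,0],[0,0,0.0003,0,0]]]' >/dev/null
python3 ok.py 2.5 && python3 -m jog '[[[0,0,0.0003,0,0],[0,0,0.0003,0,0]]]' >/dev/null
python3 ok.py 2.5 && python3 -m jog '[[[0,0,0.0003,0,0],[0,0,0.0003,0,0]]]' >/dev/null
python3 ok.py 2.5 && python3 -m jog '[[[0,0,0.0003,0,0],[0,0,0.0003,0,0]]]' >/dev/null
python3 ok.py 2.5 && python3 -m jog '[[[0,0,0.0003,0,0],[0,0,0.0003,0,0]]]' >/dev/null
python3 ok.py 2.5 && python3 -m jog '[[[0,0,0.0003,0,0],[0,0,0.0003,0,0]]]' >/dev/null
python3 ok.py 2.5 && python3 -m jog '[[[0,0,0.0003,0,0],[0,0,0.0003,0,0]]]' >/dev/null
python3 ok.py 2.5 && python3 -m jog '[[[0,0,0.0003,0,0],[0,0,0.0003,0,0]]]' >/dev/null
python3 ok.py 2.5 && python3 -m jog '[[[0,0,0.0003,0,0],[0,0,0.0003,0,0]]]' >/dev/null
python3 ok.py 2.5; python3 st.py
```

```text
13.35 z 237.84 Fz -0.49 tau [-0.03, 0.04, -0.04]
13.6 z 237.94 Fz 0.08 tau [-0.04, 0.02, 0.0]
13.85 z 237.44 Fz -0.02 tau [0.01, -0.0, 0.01]
14.1 z 237.08 Fz -0.42 tau [0.01, -0.04, 0.05]
14.35 z 236.75 Fz 0.15 tau [-0.03, -0.01, -0.01]
14.6 z 236.47 Fz 0.80 tau [0.01, -0.01, 0.01]
14.85 z 236.18 Fz -0.87 tau [-0.01, -0.01, -0.01]
15.1 z 235.89 Fz -0.40 tau [0.01, 0.02, 0.01]
15.35 z 235.58 Fz 0.63 tau [-0.0, 0.08, -0.01]
15.6 z 235.27 Fz 1.04 tau [-0.01, 0.08, -0.01]
15.6 [581.45   1.29 235.27] F [-0.2  -0.24  1.04] tau [-0.01  0.08 -0.01] jaw 0.2 tip [581.4   1.3  62.3] xax [-1.    -0.001  0.   ]
```

Force is rising slowly as the lid follows down, which is promising. I'll continue to confirm.

```bash
python3 -m jog '[[[0,0,0.0003,0,0],[0,0,0.0003,0,0]]]' >/dev/null
python3 ok.py 2.5 && python3 -m jog '[[[0,0,0.0003,0,0],[0,0,0.0003,0,0]]]' >/dev/null
python3 ok.py 2.5 && python3 -m jog '[[[0,0,0.0003,0,0],[0,0,0.0003,0,0]]]' >/dev/null
python3 ok.py 2.5 && python3 -m jog '[[[0,0,0.0003,0,0],[0,0,0.0003,0,0]]]' >/dev/null
python3 ok.py 2.5 && python3 -m jog '[[[0,0,0.0003,0,0],[0,0,0.0003,0,0]]]' >/dev/null
python3 ok.py 2.5 && python3 -m jog '[[[0,0,0.0003,0,0],[0,0,0.0003,0,0]]]' >/dev/null
python3 ok.py 2.5
python3 - <<'E'
from workcell import eyes
import cv2
c=eyes.read_camera("scene");cv2.imwrite('pics/s2.png',cv2.resize(c['frame'][110:260,230:430,::-1],None,fx=4,fy=4))
E
```

```text
15.85 z 234.95 Fz 1.39 tau [0.0, 0.16, 0.04]
16.1 z 234.68 Fz 0.16 tau [-0.05, 0.22, -0.03]
16.35 z 234.35 Fz 1.10 tau [-0.07, 0.22, 0.02]
16.6 z 234.07 Fz 0.92 tau [-0.03, 0.25, 0.01]
16.85 z 233.76 Fz 1.90 tau [0.01, 0.27, 0.05]
17.1 z 233.45 Fz 2.28 tau [-0.05, 0.33, -0.04]
```

View pics/s2.png

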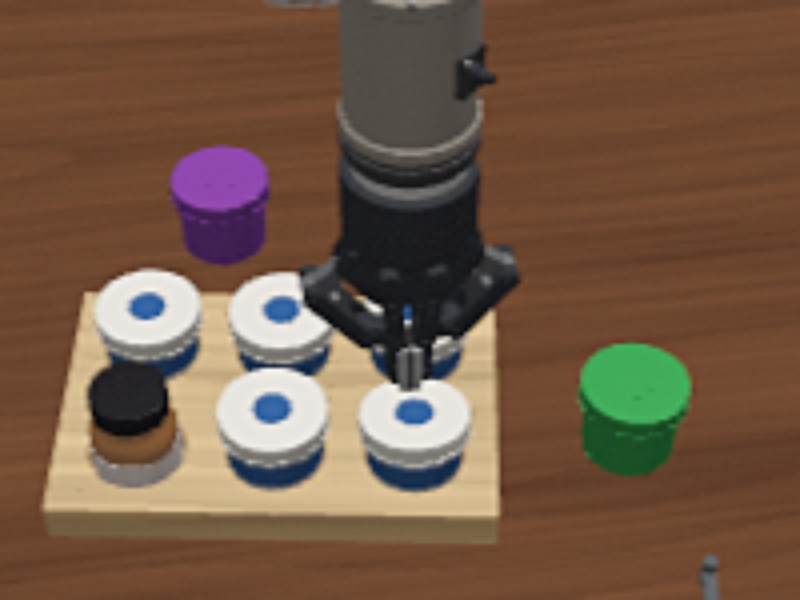

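The picture shows the fingertips on the near edge of the back lid, at crop (410,385). It yielded over 2 mm at about 2 N, so this lid is the loose one. Next I lift, move to its middle and press.

```bash
python3 -m jog '[[[0,0,-0.006,0,0],[0,0,-0.012,0,0],[-0.014,0,-0.012,0,0],[-0.028,0,-0.012,0,0],[-0.028,0,-0.006,0,0],[-0.028,0,-0.003,0,0],[-0.028,0,-0.003,0,0]]]' >/dev/null
python3 st.py
python3 ok.py 11 && python3 -m jog '[[[0,0,0.0003,0,0],[0,0,0.0005,0,0],[0,0,0.0005,0,0]]]' >/dev/null
python3 ok.py 11 && python3 -m jog '[[[0,0,0.0003,0,0],[0,0,0.0005,0,0],[0,0,0.0005,0,0]]]' >/dev/null
python3 ok.py 11 && python3 -m jog '[[[0,0,0.0003,0,0],[0,0,0.0005,0,0],[0,0,0.0005,0,0]]]' >/dev/null
python3 ok.py 11 && python3 -m jog '[[[0,0,0.0003,0,0],[0,0,0.0005,0,0],[0,0,0.0005,0,0]]]' >/dev/null
python3 ok.py 11 && python3 -m jog '[[[0,0,0.0003,0,0],[0,0,0.0005,0,0],[0,0,0.0005,0,0]]]' >/dev/null
python3 ok.py 11 && python3 -m jog '[[[0,0,0.0003,0,0],[0,0,0.0005,0,0],[0,0,0.0005,0,0]]]' >/dev/null
python3 ok.py 11
```

```text
18.02 [609.15   1.25 236.02] F [-0.05 -0.9  -1.61] tau [-0.03  0.    0.01] jaw 0.3 tip [609.    1.3  63. ] xax [-1.    -0.001  0.001]
18.02 z 236.02 Fz -1.61 tau [-0.03, 0.0, 0.01]
18.4 z 236.00 Fz 0.65 tau [-0.03, 0.15, 0.02]
18.77 z 235.91 Fz 4.66 tau [-0.03, 0.57, -0.0]
19.15 z 235.77 Fz 7.81 tau [-0.03, 0.8, 0.01]
19.52 z 235.27 Fz 7.37 tau [0.07, 0.74, 0.0]
19.9 z 234.81 Fz 7.89 tau [0.02, 0.81, 0.01]
20.27 z 234.29 Fz 7.08 tau [-0.04, 0.79, -0.01]
```

Sliding down at about 7.5 N, so I'll continue until it stops hard.

```bash
python3 -m jog '[[[0,0,0.0003,0,0],[0,0,0.0005,0,0],[0,0,0.0005,0,0]]]' >/dev/null
python3 ok.py 11 && python3 -m jog '[[[0,0,0.0003,0,0],[0,0,0.0005,0,0],[0,0,0.0005,0,0]]]' >/dev/null
python3 ok.py 11 && python3 -m jog '[[[0,0,0.0003,0,0],[0,0,0.0005,0,0],[0,0,0.0005,0,0]]]' >/dev/null
python3 ok.py 11 && python3 -m jog '[[[0,0,0.0003,0,0],[0,0,0.0005,0,0],[0,0,0.0005,0,0]]]' >/dev/null
python3 ok.py 11 && python3 -m jog '[[[0,0,0.0003,0,0],[0,0,0.0005,0,0],[0,0,0.0005,0,0]]]' >/dev/null
python3 ok.py 11 && python3 -m jog '[[[0,0,0.0003,0,0],[0,0,0.0005,0,0],[0,0,0.0005,0,0]]]' >/dev/null
python3 ok.py 11 && python3 -m jog '[[[0,0,0.0003,0,0],[0,0,0.0005,0,0],[0,0,0.0005,0,0]]]' >/dev/null
python3 ok.py 11
```

```text
20.65 z 233.78 Fz 7.92 tau [-0.06, 0.79, 0.01]
21.02 z 233.29 Fz 7.90 tau [0.01, 0.79, 0.01]
21.4 z 232.80 Fz 7.29 tau [0.0, 0.84, -0.02]
21.77 z 232.46 Fz 8.29 tau [-0.02, 0.83, 0.01]
22.15 z 232.40 Fz 11.76 tau [-0.03, 1.06, -0.02]
22.15 z 232.40 Fz 11.76 tau [-0.03, 1.06, -0.02]
22.15 z 232.40 Fz 11.76 tau [-0.03, 1.06, -0.02]
```

It has hit a hard stop. I'll press a little more to confirm, then lift and probe the edge again.

```bash
python3 -m jog '[[[0,0,0.0003,0,0],[0,0,0.0005,0,0],[0,0,0.0005,0,0]]]' >/dev/null;python3 ok.py 14 && python3 -m jog '[[[0,0,0.0003,0,0],[0,0,0.0003,0,0]]]' >/dev/null; python3 ok.py 15
python3 -m jog '[[[0,0,-0.01,0,0],[0,0,-0.015,0,0],[0.014,0,-0.015,0,0],[0.028,0,-0.015,0,0],[0.028,0,-0.008,0,0],[0.028,0,-0.004,0,0],[0.028,0,-0.0032,0,0],[0.028,0,-0.0032,0,0]]]' >/dev/null
python3 st.py
python3 ok.py 2.5 && python3 -m jog '[[[0,0,0.0003,0,0],[0,0,0.0003,0,0]]]' >/dev/null
python3 ok.py 2.5 && python3 -m jog '[[[0,0,0.0003,0,0],[0,0,0.0003,0,0]]]' >/dev/null
python3 ok.py 2.5 && python3 -m jog '[[[0,0,0.0003,0,0],[0,0,0.0003,0,0]]]' >/dev/null
python3 ok.py 2.5 && python3 -m jog '[[[0,0,0.0003,0,0],[0,0,0.0003,0,0]]]' >/dev/null
python3 ok.py 2.5 && python3 -m jog '[[[0,0,0.0003,0,0],[0,0,0.0003,0,0]]]' >/dev/null
python3 ok.py 2.5 && python3 -m jog '[[[0,0,0.0003,0,0],[0,0,0.0003,0,0]]]' >/dev/null
python3 ok.py 2.5 && python3 -m jog '[[[0,0,0.0003,0,0],[0,0,0.0003,0,0]]]' >/dev/null
python3 ok.py 2.5
```

```text
22.52 z 232.33 Fz 13.81 tau [0.09, 1.31, -0.02]
22.77 z 232.33 Fz 16.11 tau [0.09, 1.45, -0.07]
23.77 [581.77   1.29 233.24] F [-0.09 -0.61  0.48] tau [ 0.05  0.02 -0.  ] jaw 0.2 tip [581.8   1.3  60.2] xax [-1.    -0.001 -0.   ]
23.77 z 233.24 Fz 0.48 tau [0.05, 0.02, -0.0]
24.02 z 233.20 Fz -1.00 tau [-0.01, 0.04, -0.03]
24.27 z 232.83 Fz -1.12 tau [0.05, 0.02, 0.04]
24.52 z 232.49 Fz -0.17 tau [0.01, 0.02, 0.0]
24.77 z 232.37 Fz 1.35 tau [0.02, 0.12, 0.01]
25.02 z 232.19 Fz 4.36 tau [-0.01, 0.32, 0.02]
25.02 z 232.19 Fz 4.36 tau [-0.01, 0.32, 0.02]
25.02 z 232.19 Fz 4.36 tau [-0.01, 0.32, 0.02]
```

The edge is now rigid, at the same height as the middle. I'm retreating and taking a final look.

```bash
python3 -m jog '[[[0,0,-0.02,0,0],[0,0,-0.05,0,0],[0,0,-0.09,0,0],[0.01,0.05,-0.13,0,0],[0.03,0.1,-0.16,0,0],[0.05,0.16,-0.17,0,0],[0.06,0.22,-0.17,0,0],[0.07,0.27,-0.17,0,0],[0.07,0.3,-0.17,0,0],[0.07,0.3,-0.17,0,0],[0.07,0.3,-0.17,0,0]]]'
python3 - <<'E'
from h import *
from workcell import eyes
c=eyes.read_camera("top");cv2.imwrite('pics/end.png',c['frame'][...,::-1])
f=c['frame'].astype(int);m=(f[...,2]-f[...,0]>60).astype(np.uint8);k=np.zeros_like(m);k[160:245,300:420]=1
nn,l,st,ce=cv2.connectedComponentsWithStats(m*k)
for i in range(1,nn):
    if st[i,4]>9: print(ce[i].round(1),world(c,*ce[i],np.median(c['z_map'][l==i])).round(1))
E
```

```text
time_s: 26.4
tool_pos: [511.4, 300.1, 401.5]
tcp_rot: [-0.0, -0.0, 1.0, -0.001]
wrist_force: [0.3, -0.0, 0.6]
grip_width: 0.2
[326.8 181.4] [6.094e+02 1.000e-01 5.980e+01]
[357.9 186.1] [595.5 -82.7  64.4]
[321.8 212.3] [526.5  14.2  63.2]
[352.9 217.2] [512.6 -68.6  61.5]
[384.4 222.2] [ 498.6 -151.8   63.2]
```

View pics/end.png

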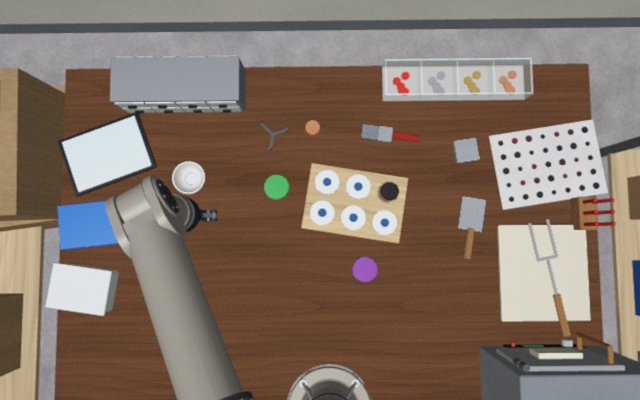

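The picture shows the tray, pots and gum jar unmoved, with the pressed lid still at (327,181). The arm is high and clear at around (180,215).

```bash
python3 -c "from workcell import job; print(job.job_done())"
```

```text
the job is handed in; nothing more can be done
None
```

The loose lid is pressed home, and I handed the job in at about 26 s with the arm clear.

**Finding it:** I pressed near the edge of all five lids in turn. The lids at (527,15), (513,-68), (499,-151) and (596,-82) were rigid. The one at (610,1), in the back row at the left end, gave way by 2–3 mm at about 2 N. I pressed down on its middle: it slid at 7–8 N until it hit a hard stop, and I held it with up to 16 N.

**Last checks:**
- **Seating:** the lid's edge is now rigid at 4 N and sits at the same height as its middle.
- **Depth:** the arm measured about 3.6 mm of travel and the camera about 3.1 mm. Both are a little short of the nominal 4 mm, but within the camera's roughly 2 mm calibration and the uncertainty of the first contact height. The hard stop is the stronger evidence that it is home.
- **Surroundings:** the final picture shows the pots in the same places to within 0.5 mm, and nothing else looks moved.

**Force excess:** my first edge probe, on the seated lid at (527,15), stepped too coarsely and reached about 12 N, more than the light press you asked for. That lid did not give, and I used finer steps with a force guard from then on. Even so, the other edge probes peaked at up to about 6 N.

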